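# Gauge the neck bore of an amber bottle, go then no-go

### The job

Check the neck bore of the amber bottle lying in the wooden cradle with the double-ended plug gauge: slide the long go end gently in until the handle's shoulder is fully home against the glass lip, then draw it out, turn the gauge end for end and press the short no-go end squarely on the mouth, lightly (about 7 N), for a second, to feel that it refuses. Never load the glass with as much as 18 N; afterwards lay the gauge back in its two-saddle rest, either way round, and leave the bottle lying in its cradle and the other glassware undisturbed.

Things in the scene. Friction and masses are not known exactly. Their poses are not given: they have to be found in the camera images.
- gauge: double-ended plug gauge, 0.21 kg, lying level in its rest. Hexagonal aluminium handle 84 mm long, 22 mm across its two upright flats. Origin on the axis, mid-handle; x along the axis to the go end, z up. Go end (long): steel, 19 mm diameter, 32 mm long, the last 3 mm tapering to 17 mm. No-go end (short): steel, 22 mm diameter, 16 mm long, square edge
- go_shoulder (a point): point on the gauge axis in the end face of the handle from which the go end stands out, 42 mm from the gauge's origin along its +x
- nogo_face (a point): centre of the flat outer face of the no-go end, 58 mm from the gauge's origin along its -x
- bottle: empty amber glass bottle, 0.11 kg, loose and level in the cradle: body 50 mm diameter, 122 mm long in all, neck 29 mm outside, 27 mm long; bore 20 mm, clear for 44 mm from the lip. Origin: centre of the mouth in the plane of the lip, 52 mm above the table; x points out along the bore. A push on the lip (under 3 N) slides it back up to 24 mm to the stop, then it is stiff; 18 N chips the lip
- cradle: fixed wooden V-cradle, base 146 x 90 mm, with an upright end stop 82 mm high behind the bottle's base, clamped anywhere from 0 to 24 mm behind it; origin under the V on the table, x parallel to the bottle's bore, towards the mouth. The bottle lies at y = 0, its mouth at x = 72 to 78 mm, 52 mm above the table; nothing stands under or in front of the neck
- gauge_rest: fixed wooden gauge rest, 100 x 50 mm, with two V saddles 12 mm thick at 34 mm either side of its middle and 56 mm of free space between them over a base 10 mm thick; origin under it on the table, its x axis along the gauge
- rest_seat (a point): where the middle of the gauge's handle belongs in the rest: 48 mm above the table over the rest's origin
- dropper_a: bystander: standing dropper bottle of amber glass, 33 mm diameter, 107 mm tall; origin under its base
- dropper_b: bystander: standing dropper bottle of amber glass, 38 mm diameter, 115 mm tall; origin under its base
- beaker: bystander: glass beaker, 64 mm diameter, 85 mm tall, with paper test strips standing up to about 135 mm; origin under its base
There are look-alikes about, which are no part of the job. There is more than one size of the gauge; the job needs the largest. Leave any red look-alike of the bottle alone.

How it is judged:
On the way, in this order (a step that is already met when the one before it is completed fails the run):
1. the go end is fully home in the neck: the handle's shoulder is within 3 mm of the lip, in line with the bore (distance between go_shoulder and bottle below 0.003 m and angle between the x axis of gauge and the x axis of bottle, either way round below 0.06 rad), for 0.2 s.
2. the no-go end is pressed lightly and squarely on the mouth, with 4 to 12 N for half a second: its face within 3 mm of the centre of the mouth, in line with the bore within 0.06 rad (distance between nogo_face and bottle below 0.003 m and angle between the x axis of gauge and the x axis of bottle, either way round below 0.06 rad and contact force between gauge and bottle between 4 and 12 N), for 0.5 s.
At the end, for the whole second after the job is handed in: The gauge lies at rest in its rest, either way round, its middle within 10 mm of the seat, in line within 0.1 rad; the bottle lies at rest in the cradle, its mouth 45 to 90 mm along the cradle's x axis, within 6 mm of its place sideways and in height, in line within 0.06 rad (distance between gauge and rest_seat below 0.01 m and angle between the x axis of gauge and the x axis of gauge_rest, either way round below 0.1 rad and linear speed of each of gauge, bottle below 0.02 m/s and angle between the x axis of bottle and the x axis of cradle, either way round below 0.06 rad and x of bottle in the frame of cradle between 0.045 and 0.09 m and y of bottle in the frame of cradle between -0.006 and 0.006 m and z of bottle in the frame of cradle between 0.046 and 0.058 m); the robot touches nothing.
It fails at once if the gauge loads the glass with more than 18 N (contact force between gauge and bottle above 18 N).
It fails at once if a bystander is moved by more than 20 mm or tipped (distance of any of dropper_a, dropper_b, beaker from where it was at the start of the episode above 0.02 m or angle between any of dropper_a, dropper_b, beaker's own z axis and vertical above 0.4 rad).
It also fails if it takes over 72 s, if anything falls off the work surface, if the arm or the gripper's body presses on something with over 40 N, if the wrist force passes 120 N, or if a joint passes its speed limit or range.

### The arm

A 6-joint arm with a two-finger parallel gripper is mounted at the origin on the work surface. World frame = base frame: x ahead of the robot, y to its left, z up, the work surface at z = 0. Lengths are in m, angles in rad, forces in N, time in s.
With the tool pointing down it reaches from about 0.3 to 0.75 m from the base axis. Payload 8.5 kg.
Tool frame: the origin (TCP) lies at the very end of the fingers, on their centre line; the grasp point (between the pads) lies 19 mm behind it (arm.grasp_offset is the distance from the TCP to the grasp point, in m); z points along the fingers, y is the line along which they close (so a half turn about z gives the same grasp; the last joint's range is limited). The gripper opens to 85 mm and grips with 20 to 120 N. Pads are 22 mm wide; open, the fingers measure 114 mm over their backs; the gripper's body (76 mm by 85 mm) begins 54 mm behind the grasp point. The pads swing forward as they close: fully open they stand 13 mm farther back than shut.
Start: joints at [-1.391, 0.381, 1.297, -0, 1.464, -0.215], TCP at [0.212, -0.508, 0.231] pointing down, gripper open.
Joint ranges: [-3.11, 3.11], [-0.89, 2.33], [0.22, 2.48], [-1.42, 4.56], [0.17, 2.85], [-2.88, 2.88]. Speed limits (rad/s): [2.39, 2.39, 3.14, 3.14, 3.14, 3.14].

### API

Orientations are given as a 3x3 rotation matrix whose columns are the frame's x, y, z axes.
In Python, from plant import arm gives the robot as it stands.
- The arm moves only by the tool jog_arm, never from a script. Its argument "steps" is a list of rows, each a list of 3 entries, a list of its own where there are three numbers: the closure, from 0 (fully open) to 1 (shut), then the shift along the world's x, y, z in cm, then the turn, a rotation vector about the world's x, y, z in rad. A call has exactly 10 rows; each row shifts and turns the commanded pose from where the row before left it; what a row does not reach is not made up. A row lasts 1/10 s, in which the tool goes at most 50 mm and 8.59 degrees, less where a joint would pass 70% of its speed; a pose out of reach is approached as far as the arm can. A call is refused whole if a number of a shift passes 5 or a number of a turn 0.15, either way. A call with a gripper value outside its range is refused whole. The fingers move at their own pace and stop on an object; "force" is the grip in N (left out, the last holds). Time passes only in rows, so rows that do not move let the fingers close, or fill a call up. It gives the time, the measured TCP pose, the force, the opening and the grip force at its end, in the units of the state.
- arm.state(): the state, without advancing time (a new reading comes with each control period).
- arm.get_image(name): name is "scene" or "top" or "wrist"; returns a dict with "color" (420x560x3 uint8, red, green, blue), "vfov" (degrees; the focal length in pixels is half the picture's height over the tangent of half this angle, whatever the lens; pixels are square), "cx", "cy" (the principal point, pixels), "R" (3x3) and "t" (3): a world point X has camera coordinates R X + t. Camera axes: x right, y down, z forward; pixel columns grow to the right and rows downward; lengths in m; the calibration is good to about 2 mm. A picture is of the moment at which its call begins. There is no depth.
- arm.hand_in(): hands the job in; it is judged then, once.
The state is a dict: "t": time; "joint_pos": joint angles; "joint_vel": joint speeds; "joint_torque": joint torques, N m; "tcp_pos": TCP position; "orientation": TCP orientation; "wrist_force": force on the tool from outside, world axes, zero at the start; "wrist_torque": the same for the moment, N m; "finger_gap": finger opening in m; "grip_force": force on a finger pad.
Only numpy, scipy, OpenCV 4.12 (cv2) and the standard library are available. Lean on these libraries where they do the work, as an engineer would, in place of code of your own. Each camera call takes 0.05 s, during which the arm holds its last target. There are 200 camera calls.

## Working session

There is one attempt and no reset: what is moved stays moved. The work goes in short steps, Python scripts to look and compute and a tool call to move; the robot and the scene stay as the last step left them, time stands still between calls to the robot, and variables do not carry over. Pictures are saved under pics/ and viewed, at most 10 in all, crops included, and the job is handed in when it is done.

Besides the shell and the picture viewer there is one more tool, called after "Emit:" in YAML: its name, and indented under it one key for each argument. jog_arm: Moves the arm, as the interface text tells. Its arguments: {"type":"object","properties":{"steps":{"type":"array"},"force":{"type":"number"}},"required":["steps"]}

```bash
mkdir -p pics; ls
cat > h.py <<'E'
import numpy as np, cv2, pickle
from plant import arm
def grab(n,tag):
    im=arm.get_image(n); pickle.dump(im,open(f'pics/{tag}.pkl','wb'))
    cv2.imwrite(f'pics/{tag}.png',im['color'][:,:,::-1]); return im
def load(tag): return pickle.load(open(f'pics/{tag}.pkl','rb'))
def f(im): return im['color'].shape[0]/2/np.tan(np.radians(im['vfov'])/2)
def ray(im,u,v,z):
    R=np.array(im['R']);t=np.array(im['t']);c=-R.T@t
    d=R.T@np.array([(u-im['cx'])/f(im),(v-im['cy'])/f(im),1]); return c+d*(z-c[2])/d[2]
def proj(im,X):
    p=np.array(im['R'])@np.array(X)+np.array(im['t']); return p[:2]/p[2]*f(im)+[im['cx'],im['cy']]
E
python3 - <<'E'
from h import *
for n in('top','scene'):
    im=grab(n,n+'0'); print(n,im['vfov'],im['cx'],im['cy'],-np.array(im['R']).T@im['t'])
a=cv2.imread('pics/top0.png');
s=arm.state();print(s['t'],s['tcp_pos'],s['orientation'],s['wrist_force'])
E
```

```text
pics
top 44.391034738361924 283.35665484437095 216.4488412930526 [0.35533365 0.00444745 1.14493547]
scene 45.90002401523671 281.6124236085612 203.09457692602638 [ 0.89638445 -0.58913075  1.02429171]
0.1 [ 0.21146135 -0.50742628  0.23076734] [[ 9.23084506e-01  3.84597082e-01 -2.81688972e-04]
 [ 3.84597106e-01 -9.23083600e-01  1.31693131e-03]
 [ 2.46465469e-04 -1.32397565e-03 -9.99999093e-01]] [ 0.86642665  0.60979448 -0.42297024]
```

View pics/top0.png

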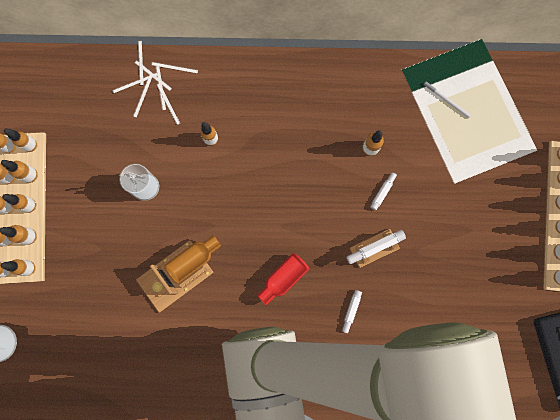

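View pics/scene0.png

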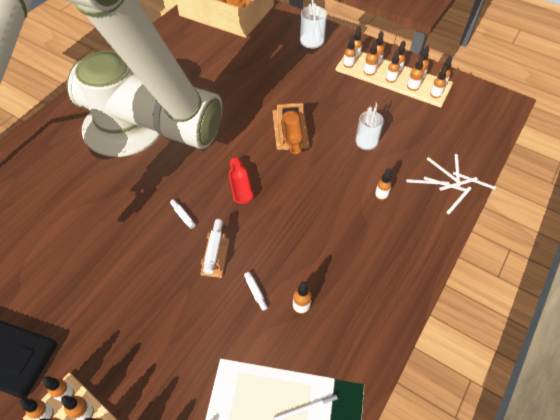

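The top view shows three gauge candidates: (377,247) in the wooden rest, which is the largest, and two smaller loose ones at (383,190) and (352,311). There are two bottle candidates: the amber one in the cradle at (190,262), and the red look-alike at (284,280), which I'll leave alone. The bystanders are the beaker at (139,182) and the droppers at (209,133) and (373,143). I choose the gauge in the rest and the amber bottle, and will check both in one crop.

Run:
```python
from h import *
im=load('top0'); print([ [p,proj(im,p).round()] for p in([0,0,0],[.4,.3,0],[.4,-.3,0])])
a=cv2.imread('pics/top0.png')
g=cv2.resize(a[220:280,335:420],None,fx=8,fy=8,interpolation=cv2.INTER_CUBIC)[:, :680]
b=cv2.resize(a[225:320,130:230],None,fx=6,fy=6,interpolation=cv2.INTER_CUBIC)
o=np.zeros((600,800,3),np.uint8)
g=cv2.resize(a[220:280,340:415],(400,320),interpolation=cv2.INTER_CUBIC); b=cv2.resize(a[225:315,130:230],(400,360),interpolation=cv2.INTER_CUBIC)
o[:320,:400]=g;o[:360,400:]=b
cv2.imwrite('pics/crop0.png',o[:360])
```

```text
[[[0, 0, 0], array([282., 471.])], [[0.4, 0.3, 0], array([150., 276.])], [[0.4, -0.3, 0], array([421., 281.])]]
```

View pics/crop0.png

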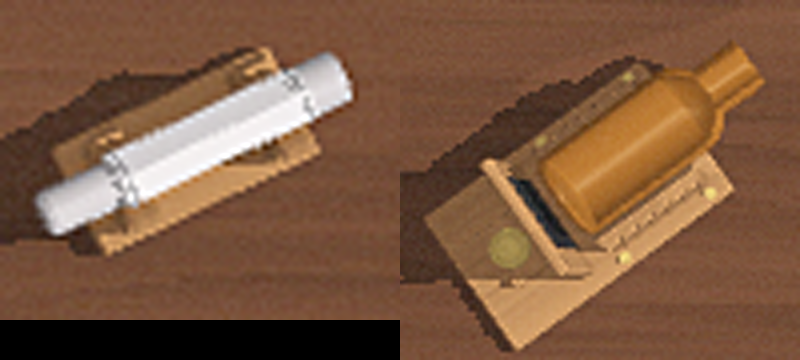

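The crop confirms both choices. The gauge's go end (long and thin) points left-down at about (348,260) and its no-go end is at (405,234), about 132 mm long in all. The amber bottle's mouth is at about (217,240). Next I compute the poses.

Run:
```python
from h import *
im=load('top0')
a=ray(im,348.4,260.3,.050);b=ray(im,405.6,234.2,.050);print('gauge',a,b,np.linalg.norm(a-b),(a+b)/2)
u=(a-b)/np.linalg.norm(a-b);print('mid',b+u*.058,'yaw',np.degrees(np.arctan2(u[1],u[0])))
m=ray(im,217.5,240.5,.052);c=ray(im,171.7,273.7,.052);print('bottle',m,c,np.linalg.norm(m-c),np.degrees(np.arctan2(*(c-m)[[1,0]])))
for n,p in dict(red=(284,280),da=(209,141),db=(373,150),bk=(142,188),sg1=(383,190),sg2=(352,311)).items(): print(n,ray(im,*p,0))
```

```text
gauge [ 0.43827214 -0.13314978  0.05      ] [ 0.49635105 -0.25582933  0.05      ] 0.13573294047154613 [ 0.4673116  -0.19448955  0.05      ]
mid [ 0.47153337 -0.20340717  0.05      ] yaw 115.33379360381758
bottle [0.47535239 0.14636075 0.052     ] [0.40316046 0.24040862 0.052     ] 0.11856085330169834 127.51014610737153
red [0.39602863 0.00291362 0.        ]
da [ 7.11262336e-01  1.81476168e-01 -2.22044605e-16]
db [ 0.6966164  -0.19655098  0.        ]
bk [5.97837478e-01 3.29178252e-01 2.22044605e-16]
sg1 [ 0.60304248 -0.21836066  0.        ]
sg2 [ 0.33131634 -0.14707868  0.        ]
```

Emit:
jog_arm:
  steps:
    - [0,[2.6,3.0,0],[0,0,0.147]]
    - [0,[2.6,3.0,0],[0,0,0.147]]
    - [0,[2.6,3.0,0],[0,0,0.147]]
    - [0,[2.6,3.0,0],[0,0,0.147]]
    - [0,[2.6,3.0,0],[0,0,0.147]]
    - [0,[2.6,3.0,0],[0,0,0.147]]
    - [0,[2.6,3.0,0],[0,0,0.147]]
    - [0,[2.6,3.0,-1],[0,0,0.147]]
    - [0,[2.6,3.0,-1],[0,0,0.147]]
    - [0,[2.6,3.0,-1],[0,0,0.147]]
  force: 80

```text
t: 1.1
tcp_pos: [0.4723, -0.2062, 0.2008]
orientation: [[-0.296, 0.955, -0.0], [0.955, 0.296, 0.0], [0.0, -0.0, -1.0]]
wrist_force: [0.2, -0.2, 0.3]
finger_gap: 0.0854
grip_force: 0.0
```

Run:
```python
from h import *
im=grab('wrist','w1'); print(im['vfov'],-np.array(im['R']).T@im['t'],im['R'])
```

```text
69.01795523973925 [ 0.45173818 -0.13583094  0.34360133] [[ 0.95534856  0.29547957  0.00097203]
 [ 0.28257491 -0.91457676  0.28931086]
 [ 0.08637445 -0.27611804 -0.95723471]]
```

View pics/w1.png

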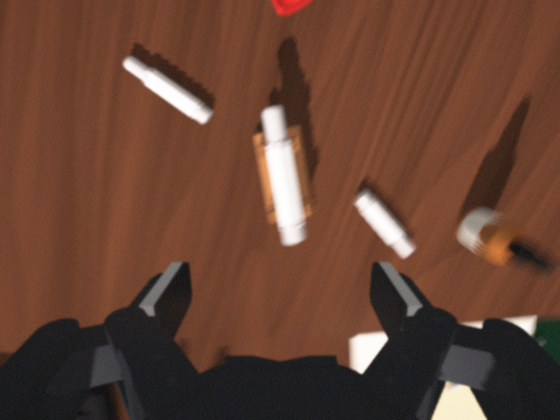

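The wrist view shows the gauge in its rest with the go tip at about (272,110) and the no-go end at about (293,240). I segment it for the axis.

```bash
cat >> h.py <<'E'
def axis_gauge(tag,roi,z=.048,thr=150,top=True):
    im=load(tag); c=im['color'].astype(int); x0,y0,x1,y1=roi
    m=((c.min(2)>thr)&(c.max(2)-c.min(2)<50)).astype(np.uint8); k=np.zeros_like(m);k[y0:y1,x0:x1]=1;m*=k
    n,l,s,_=cv2.connectedComponentsWithStats(m); j=1+np.argmax(s[1:,4]); v,u=np.nonzero(l==j)
    P=np.array([ray(im,a,b,z)[:2] for a,b in zip(u,v)]); mu=P.mean(0); d=np.linalg.svd(P-mu,full_matrices=False)[2][0]
    s=(P-mu)@d; print(tag,'n',len(P),'mu',mu,'yaw',np.degrees(np.arctan2(d[1],d[0])),'ends',mu+s.min()*d,mu+s.max()*d,'len',np.ptp(s),'width',np.ptp((P-mu)@[-d[1],d[0]]))
    return mu,d,s,P
E
python3 - <<'E'
from h import *
axis_gauge('w1',(235,90,330,260),.05)
axis_gauge('w1',(235,90,330,260),.05,110)
axis_gauge('top0',(335,220,420,280),.05,140)
E
```

```text
w1 n 3265 mu [ 0.47179753 -0.1904536 ] yaw -63.06407443598949 ends [ 0.44131228 -0.13045716] [ 0.50311484 -0.25208758] len 0.13643136081047672 width 0.027119565090973016
w1 n 3539 mu [ 0.47187389 -0.18996715] yaw -63.20706828537925 ends [ 0.44126417 -0.12935163] [ 0.5037216  -0.25303424] len 0.13855800623567766 width 0.028899564539523664
top0 n 619 mu [ 0.46933619 -0.19454456] yaw 116.31877566598541 ends [ 0.49815611 -0.25280917] [ 0.43860243 -0.1324108 ] len 0.13432203746633986 width 0.02314168431569489
```

Emit:
jog_arm:
  steps:
    - [0,[0.12,0.6,-2],[0,0,0.081]]
    - [0,[0,0,-2],[0,0,0.081]]
    - [0,[0,0,-2],[0,0,0]]
    - [0,[0,0,-2],[0,0,0]]
    - [0,[0,0,-2],[0,0,0]]
    - [0,[0,0,0],[0,0,0]]
    - [0,[0,0,0],[0,0,0]]
    - [0,[0,0,0],[0,0,0]]
    - [0,[0,0,0],[0,0,0]]
    - [0,[0,0,0],[0,0,0]]

```text
t: 2.15
tcp_pos: [0.4729, -0.2018, 0.102]
orientation: [[-0.44, 0.898, 0.001], [0.898, 0.44, -0.001], [-0.001, 0.001, -1.0]]
wrist_force: [-0.6, -0.1, -0.3]
finger_gap: 0.0854
grip_force: 0.0
```

Run:
```python
from h import *
im=grab('wrist','w2')
print(proj(im,[.4735,-.1995,.05]),proj(im,[.44,-.132,.05]),proj(im,[.5,-.2525,.05]))
for t in(120,150):axis_gauge('w2',(180,60,400,419),.051,t)
axis_gauge('w2',(180,60,400,350),.051,150)
s=arm.state();print(s['tcp_pos'],np.degrees(np.arctan2(s['orientation'][1][0],s['orientation'][0][0])))
```

```text
[280.62582647 226.49948891] [280.0768263 109.6132939] [281.22163694 302.37051704]
w2 n 6412 mu [ 0.4690414  -0.19062112] yaw -63.60333376870933 ends [ 0.44030913 -0.13273188] [ 0.50163281 -0.25628568] len 0.13793525904923915 width 0.02381219047112562
w2 n 6117 mu [ 0.46919326 -0.19132141] yaw -63.60695431338712 ends [ 0.44015718 -0.13281078] [ 0.50146573 -0.25635369] len 0.1379187757663783 width 0.02317542630167549
w2 n 6117 mu [ 0.46919326 -0.19132141] yaw -63.60695431338712 ends [ 0.44015718 -0.13281078] [ 0.50146573 -0.25635369] len 0.1379187757663783 width 0.02317542630167549
[ 0.47287071 -0.20177367  0.10181524] 116.12722146853274
```

View pics/w2.png

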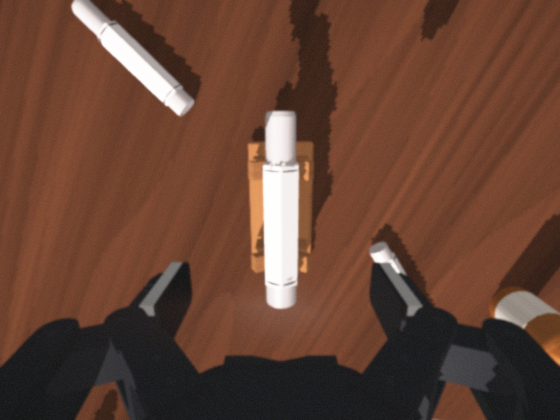

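The close view shows the gauge axis at column 281, midway between the fingers (280), with the handle running from row 165 to row 285. I compute the handle middle and descend.

Run:
```python
from h import *
im=load('w2')
a=ray(im,281.5,165,.056);b=ray(im,281,284,.056);print(a,b,np.linalg.norm(a-b),(a+b)/2)
for v in (145,160,270): pass
# rest saddles
a=ray(im,281,142,.03);b=ray(im,281,271,.03);print(a,b,np.linalg.norm(a-b),(a+b)/2)
```

```text
[ 0.4551753  -0.16097581  0.056     ] [ 0.49154572 -0.2357142   0.056     ] 0.08311819331151238 [ 0.47336051 -0.19834501  0.056     ]
[ 0.44975111 -0.15039742  0.03      ] [ 0.49337367 -0.23919717  0.03      ] 0.09893596171866811 [ 0.47156239 -0.1947973   0.03      ]
```

Emit:
jog_arm:
  steps:
    - [0,[-0.19,0.39,-2],[0,0,0.005]]
    - [0,[0,0,-2],[0,0,0]]
    - [0,[0,0,-2],[0,0,0]]
    - [0,[0,0,-1.2],[0,0,0]]
    - [0,[0,0,-0.1],[0,0,0]]
    - [1,[0,0,0],[0,0,0]]
    - [1,[0,0,0],[0,0,0]]
    - [1,[0,0,0],[0,0,0]]
    - [1,[0,0,0],[0,0,0]]
    - [1,[0,0,0],[0,0,0]]
  force: 80

```text
t: 3.2
tcp_pos: [0.4713, -0.1978, 0.029]
orientation: [[-0.445, 0.896, 0.001], [0.896, 0.445, -0.0], [-0.001, 0.001, -1.0]]
wrist_force: [1.1, 2.7, 6.0]
finger_gap: 0.0204
grip_force: 78.6
```

Emit:
jog_arm:
  steps:
    - [1,[0,0,1],[0,0,0]]
    - [1,[0,0,3],[0,0,0]]
    - [1,[0,0,3],[0,0,0]]
    - [1,[1.1,3.5,1],[0,0,0.027]]
    - [1,[1.1,3.5,0],[0,0,0.027]]
    - [1,[1.1,3.5,0],[0,0,0.027]]
    - [1,[1.1,3.5,0],[0,0,0.027]]
    - [1,[1.1,3.5,0],[0,0,0.027]]
    - [1,[1.2,3.5,0],[0,0,0.027]]
    - [1,[1.2,3.5,0],[0,0,0.027]]

```text
t: 4.2
tcp_pos: [0.5499, 0.0487, 0.1088]
orientation: [[-0.606, 0.795, -0.0], [0.795, 0.606, -0.0], [0.0, -0.0, -1.0]]
wrist_force: [0.4, -0.3, -2.3]
finger_gap: 0.0204
grip_force: 78.6
```

Emit:
jog_arm:
  steps:
    - [1,[0,0,0],[0,0,0]]
    - [1,[0,0,0],[0,0,0]]
    - [1,[0,0,0],[0,0,0]]
    - [1,[0,0,0],[0,0,0]]
    - [1,[0,0,0],[0,0,0]]
    - [1,[0,0,0],[0,0,0]]
    - [1,[0,0,0],[0,0,0]]
    - [1,[0,0,0],[0,0,0]]
    - [1,[0,0,0],[0,0,0]]
    - [1,[0,0,0],[0,0,0]]

```text
t: 5.2
tcp_pos: [0.5498, 0.0472, 0.1083]
orientation: [[-0.605, 0.796, -0.0], [0.796, 0.605, -0.0], [-0.0, -0.0, -1.0]]
wrist_force: [0.2, 0.4, -2.0]
finger_gap: 0.0209
grip_force: 78.9
```

Run:
```python
from h import *
im=grab('wrist','w3')
s=arm.state();print(s['tcp_pos'],s['wrist_force'],np.degrees(np.arctan2(s['orientation'][1][0],s['orientation'][0][0])))
cv2.imwrite('pics/w3b.png',cv2.resize(im['color'][:,:,::-1],(800,600),interpolation=cv2.INTER_CUBIC))
```

```text
[0.54982072 0.04723858 0.10833753] [ 1.30901259  0.30117555 -1.26143524] 127.24582666479888
```

View pics/w3b.png

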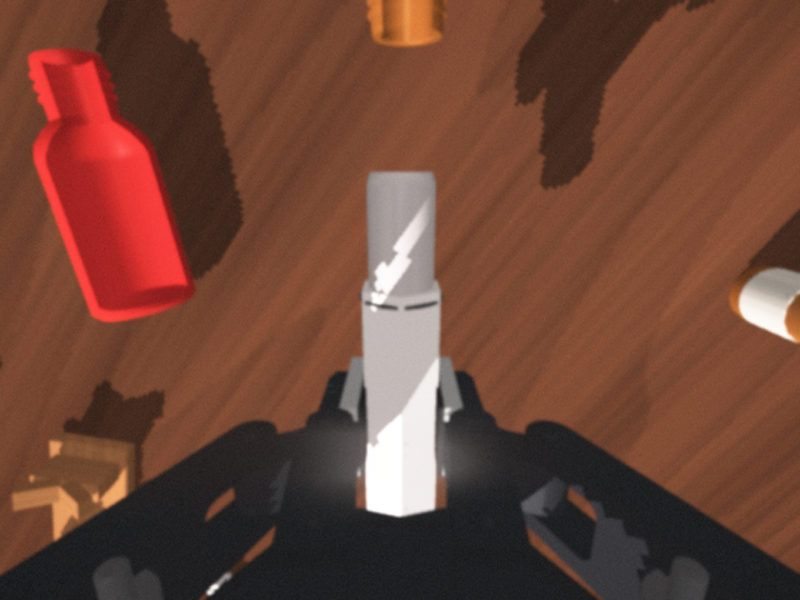

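The wrist view shows the held gauge's axis at column 402 of 800, centred, and the bottle lip at about (406,40). I move forward above the bottle to see its axis.

Emit:
jog_arm:
  steps:
    - [1,[-0.8,1.1,0.4],[0,0,0]]
    - [1,[-0.8,1.1,0.4],[0,0,0]]
    - [1,[-0.8,1.1,0.4],[0,0,0]]
    - [1,[-0.8,1.1,0.4],[0,0,0]]
    - [1,[-0.8,1.1,0.4],[0,0,0]]
    - [1,[0,0,0],[0,0,0]]
    - [1,[0,0,0],[0,0,0]]
    - [1,[0,0,0],[0,0,0]]
    - [1,[0,0,0],[0,0,0]]
    - [1,[0,0,0],[0,0,0]]

```text
t: 6.25
tcp_pos: [0.51, 0.1019, 0.1281]
orientation: [[-0.605, 0.796, -0.0], [0.796, 0.605, -0.0], [0.0, -0.0, -1.0]]
wrist_force: [-0.0, -0.6, -1.9]
finger_gap: 0.0204
grip_force: 78.9
```

Run:
```python
from h import *
im=grab('wrist','w4')
s=arm.state();print(s['tcp_pos'],s['wrist_force'],np.degrees(np.arctan2(s['orientation'][1][0],s['orientation'][0][0])))
cv2.imwrite('pics/w4b.png',cv2.resize(im['color'][:,:,::-1],(800,600),interpolation=cv2.INTER_CUBIC))
```

```text
[0.5099798  0.1019321  0.12816123] [-0.21889493  0.57762435 -2.84861179] 127.21311695077141
```

View pics/w4b.png

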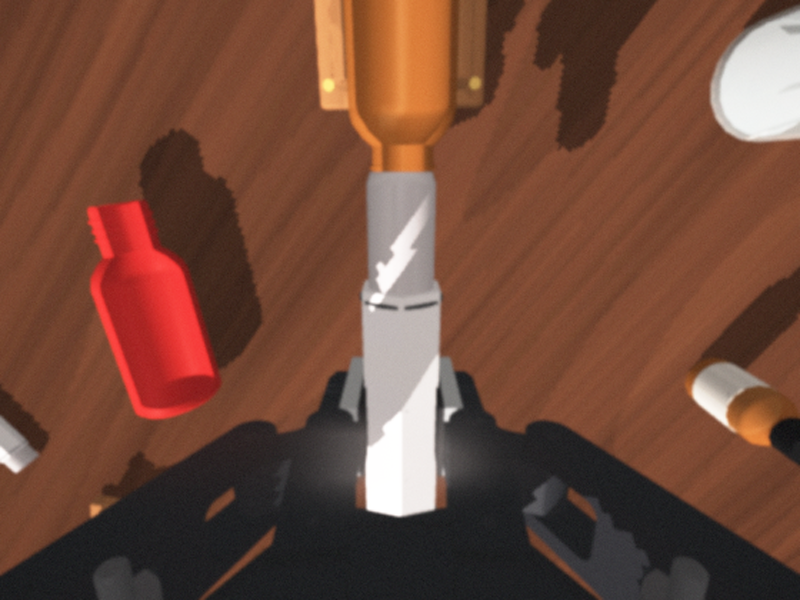

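The amber body fills columns ~347-457 at the top and the neck is at columns 372-434 in rows 145-170, all near the gauge's centre line at 402. I fit both midlines numerically.

Run:
```python
from h import *
def mid(tag,rows,c0,c1,fun):
    im=load(tag);c=im['color'].astype(float); out=[]
    for v in rows:
        m=fun(c[v-1:v+2,c0:c1].mean(0)); k=np.nonzero(m)[0]
        if len(k)>5: out.append((v,k[0]+c0,k[-1]+c0))
    return im,out
amber=lambda p:(p[:,0]-p[:,2]>90)&(p[:,2]<45)
grey=lambda p:(p.min(1)>95)
def line(tag,im,o,z):
    P=np.array([ray(im,(a+b)/2,v,z)[:2] for v,a,b in o]);mu=P.mean(0);d=np.linalg.svd(P-mu)[2][0]
    if d[1]<0:d=-d
    print(tag,o[0],o[-1],len(o),'mu',mu.round(4),'yaw',np.degrees(np.arctan2(d[1],d[0])).round(2),'w',[np.linalg.norm(ray(im,a,v,z)-ray(im,b,v,z)).round(4) for v,a,b in(o[0],o[-1])]);return mu,d
im,o=mid('w4',range(2,66,3),225,340,amber);b4=line('body',im,o,.052)
im,o=mid('w4',range(106,118,2),245,320,amber);n4=line('neck',im,o,.052)
im,o=mid('w3',range(3,24,3),240,330,amber);n3=line('neck3',im,o,.052)
for t,z in(('w3',.1273),('w4',.1471)):
    im,o=mid(t,range(128,195,4),240,320,grey);g=line('go'+t,im,o,z)
    im,o=mid(t,range(218,250,3),240,320,grey);line('handle'+t,im,o,z)
s=arm.state();x=np.array(s['orientation'])[:2,0];n=np.array([-x[1],x[0]]);T=np.array(s['tcp_pos'])[:2]
for nm,(mu,d) in dict(b4=b4,n4=n4,n3=n3,g=g).items(): print(nm,'lat(mm) rel TCP line',((mu-T)@n*1e3).round(2),'along',((mu-T)@x*1e3).round(1))
im=load('w3');c=im['color']
print(c[18:40,284].tolist())
print(load('w4')['color'][30,225:345:3].tolist())
```

```text
body (2, np.int64(246), np.int64(315)) (65, np.int64(249), np.int64(314)) 22 mu [0.4366 0.2012] yaw 128.19 w [np.float64(0.0429), np.float64(0.0426)]
neck (106, np.int64(267), np.int64(299)) (116, np.int64(259), np.int64(299)) 6 mu [0.4658 0.1645] yaw 108.13 w [np.float64(0.0217), np.float64(0.0274)]
neck3 (3, np.int64(268), np.int64(305)) (21, np.int64(259), np.int64(307)) 7 mu [0.4748 0.1535] yaw 105.63 w [np.float64(0.0209), np.float64(0.0276)]
gow3 (128, np.int64(257), np.int64(304)) (192, np.int64(258), np.int64(303)) 17 mu [0.5168 0.0925] yaw 127.24 w [np.float64(0.0184), np.float64(0.0187)]
handlew3 (218, np.int64(253), np.int64(308)) (248, np.int64(254), np.int64(307)) 11 mu [0.5358 0.0675] yaw 127.01 w [np.float64(0.0235), np.float64(0.0233)]
gow4 (128, np.int64(257), np.int64(304)) (192, np.int64(258), np.int64(303)) 17 mu [0.477  0.1472] yaw 127.2 w [np.float64(0.0184), np.float64(0.0187)]
handlew4 (218, np.int64(253), np.int64(308)) (248, np.int64(254), np.int64(307)) 11 mu [0.496  0.1221] yaw 127.22 w [np.float64(0.0235), np.float64(0.0233)]
b4 lat(mm) rel TCP line -1.62
[... 405 characters left out ...]
122, 74, 50], [125, 74, 52], [123, 74, 50], [123, 74, 50], [123, 74, 51]]
[[238, 171, 108], [237, 170, 108], [229, 159, 98], [233, 164, 101], [233, 162, 102], [176, 113, 67], [199, 115, 54], [191, 106, 48], [131, 75, 35], [133, 70, 34], [141, 77, 37], [153, 85, 38], [168, 94, 44], [177, 98, 46], [183, 103, 47], [192, 107, 48], [205, 116, 55], [215, 127, 60], [228, 143, 75], [230, 145, 76], [224, 133, 64], [218, 123, 54], [219, 126, 59], [221, 127, 61], [219, 125, 58], [215, 122, 55], [209, 116, 52], [205, 114, 52], [194, 108, 49], [177, 97, 42], [129, 73, 36], [111, 63, 35], [132, 83, 49], [135, 91, 57], [134, 85, 55], [122, 79, 48], [129, 82, 53], [125, 80, 50], [103, 65, 42], [68, 45, 33]]
```

Run:
```python
from h import *
im=load('w3');c=im['color'].astype(float)
for v in (6,12,18,24):
    r=c[v-1:v+2,240:330].mean(0)[:,0]; print(v,r[::2].astype(int).tolist())
im4=load('w4');g=im4['color'].astype(float)
for v in(106,112,116): print(v,g[v-1:v+2,246:320].mean(0)[:,0][::2].astype(int).tolist())
print('lip',ray(im,284,32,.060),ray(im,284,32,.052))
s=arm.state();x=np.array(s['orientation'])[:,0];T=np.array(s['tcp_pos'])
im=load('w4'); 
for v in(122,): print('tip along',(ray(im,281,v,T[2]+.019)-T)@x, (ray(im,281,v,T[2]+.0275)-T)@x)
```

```text
6 [116, 119, 118, 119, 119, 119, 121, 121, 124, 158, 199, 215, 222, 209, 152, 144, 155, 168, 183, 195, 204, 220, 231, 230, 225, 221, 219, 216, 213, 206, 195, 167, 143, 130, 119, 114, 124, 129, 128, 128, 127, 128, 127, 126, 125]
12 [119, 119, 121, 118, 118, 118, 120, 119, 136, 187, 198, 207, 213, 206, 150, 140, 153, 167, 181, 195, 205, 221, 231, 230, 225, 223, 219, 219, 216, 207, 193, 160, 127, 115, 108, 127, 138, 129, 128, 128, 124, 127, 129, 128, 128]
18 [118, 120, 118, 120, 120, 117, 117, 112, 107, 116, 182, 209, 218, 215, 159, 139, 155, 169, 182, 194, 200, 216, 229, 228, 224, 220, 223, 220, 217, 210, 194, 166, 138, 119, 108, 116, 127, 129, 126, 127, 128, 127, 128, 128, 129]
24 [118, 120, 120, 119, 116, 112, 106, 106, 107, 111, 151, 193, 190, 172, 125, 115, 128, 148, 165, 181, 194, 210, 227, 227, 222, 221, 222, 222, 219, 213, 202, 196, 190, 185, 161, 127, 126, 128, 130, 129, 132, 130, 129, 130, 129]
106 [120, 122, 124, 120, 122, 124, 124, 153, 200, 215, 199, 147, 143, 160, 179, 191, 205, 217, 224, 224, 224, 223, 220, 216, 203, 170, 131, 114, 113, 127, 131, 132, 131, 131, 129, 131, 129]
112 [120, 120, 121, 122, 122, 121, 119, 153, 201, 214, 206, 152, 143, 160, 176, 190, 205, 216, 223, 224, 224, 223, 219, 216, 203, 170, 131, 115, 112, 124, 130, 131, 130, 129, 129, 132, 131]
116 [121, 121, 121, 120, 119, 116, 121, 163, 200, 213, 204, 154, 146, 163, 178, 193, 203, 215, 220, 221, 222, 222, 219, 212, 202, 169, 135, 118, 113, 122, 128, 130, 128, 130, 132, 133, 131]
lip [0.48094969 0.14308437 0.06      ] [0.47988566 0.14464253 0.052     ]
tip along 0.07089247844692105 0.07103107188447562
```

Emit:
jog_arm:
  steps:
    - [1,[1.0,-1.35,0],[0,0,0]]
    - [1,[1.05,-1.35,0],[0,0,0]]
    - [1,[0,0,-1],[0,0,0]]
    - [1,[0,0,-2],[0,0,0]]
    - [1,[0,0,-2],[0,0,0]]
    - [1,[0,0,-2],[0,0,0]]
    - [1,[0,0,-1.5],[0,0,0]]
    - [1,[0,0,-1],[0,0,0]]
    - [1,[0,0,0],[0,0,0]]
    - [1,[0,0,0],[0,0,0]]

```text
t: 7.3
tcp_pos: [0.5306, 0.0751, 0.0335]
orientation: [[-0.605, 0.796, 0.0], [0.796, 0.605, -0.0], [-0.0, 0.0, -1.0]]
wrist_force: [0.0, 0.9, -0.7]
finger_gap: 0.0206
grip_force: 78.8
```

Run:
```python
from h import *
im=grab('wrist','w5')
s=arm.state();print(s['tcp_pos'],s['wrist_force'],np.degrees(np.arctan2(s['orientation'][1][0],s['orientation'][0][0])))
cv2.imwrite('pics/w5b.png',cv2.resize(im['color'][0:240,120:440,::-1],(800,600),interpolation=cv2.INTER_CUBIC))
```

```text
[0.53079358 0.07510202 0.03387633] [-0.50107434 -0.90909154 -2.13227105] 127.23450007900323
```

View pics/w5b.png

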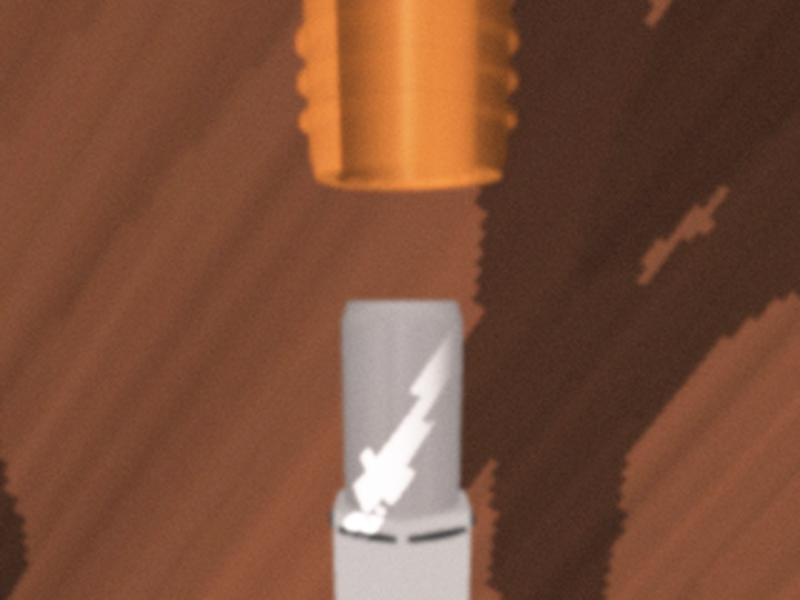

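At the bore height the bottle's midline is at about column 408 and the gauge's at about 402.5 in the crop, so I shift right about 0.9 mm. The yaw agrees, and the tip is about 17 mm from the lip.

Emit:
jog_arm:
  steps:
    - [1,[0.07,0.055,-0.06],[0,0,0]]
    - [1,[-0.15,0.2,0],[0,0,0]]
    - [1,[-0.15,0.2,0],[0,0,0]]
    - [1,[-0.15,0.2,0],[0,0,0]]
    - [1,[-0.15,0.2,0],[0,0,0]]
    - [1,[-0.15,0.2,0],[0,0,0]]
    - [1,[-0.15,0.2,0],[0,0,0]]
    - [1,[-0.15,0.2,0],[0,0,0]]
    - [1,[-0.15,0.2,0],[0,0,0]]
    - [1,[-0.15,0.2,0],[0,0,0]]

```text
t: 8.35
tcp_pos: [0.5174, 0.094, 0.0327]
orientation: [[-0.605, 0.796, -0.0], [0.796, 0.605, -0.0], [0.0, -0.0, -1.0]]
wrist_force: [-0.1, 0.5, -2.6]
finger_gap: 0.0206
grip_force: 78.9
```

Run:
```python
from h import *
im=grab('wrist','w6')
s=arm.state();print(s['tcp_pos'],s['wrist_force'],s['wrist_torque'])
cv2.imwrite('pics/w6b.png',cv2.resize(im['color'][0:240,120:440,::-1],(640,480),interpolation=cv2.INTER_CUBIC))
```

```text
[0.51713519 0.0941872  0.03271073] [-0.13674042  0.2045696  -1.91844906] [ 0.00202244  0.05803016 -0.01895066]
```

View pics/w6b.png

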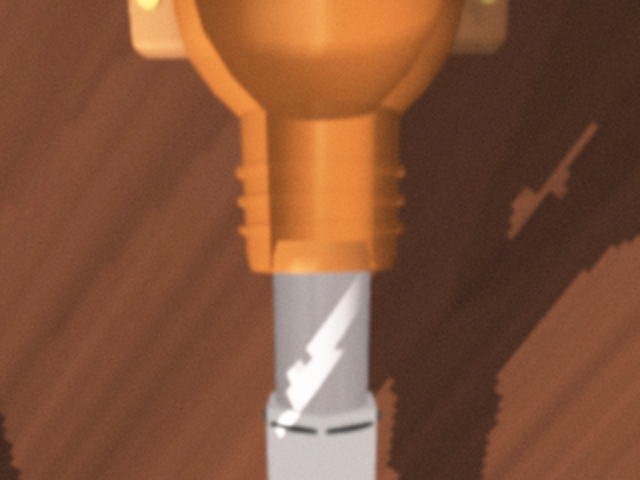

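The tip is inside the bore: the neck midline is at column 321.5 and the gauge's at 322, with no extra force. About 25 mm remain.

Emit:
jog_arm:
  steps:
    - [1,[-0.15,0.2,0.01],[0,0,0]]
    - [1,[-0.15,0.2,0.01],[0,0,0]]
    - [1,[-0.15,0.2,0.01],[0,0,0]]
    - [1,[-0.15,0.2,0],[0,0,0]]
    - [1,[-0.15,0.2,0],[0,0,0]]
    - [1,[-0.15,0.2,0],[0,0,0]]
    - [1,[-0.15,0.2,0],[0,0,0]]
    - [1,[-0.15,0.2,0],[0,0,0]]
    - [1,[-0.06,0.08,0],[0,0,0]]
    - [1,[0,0,0],[0,0,0]]

```text
t: 9.4
tcp_pos: [0.5049, 0.1107, 0.033]
orientation: [[-0.605, 0.796, 0.0], [0.796, 0.605, -0.0], [-0.0, 0.0, -1.0]]
wrist_force: [-0.6, -0.5, -2.0]
finger_gap: 0.0211
grip_force: 78.8
```

Run:
```python
from h import *
im=grab('wrist','w7')
s=arm.state();print(s['tcp_pos'],s['wrist_force'],s['wrist_torque'])
cv2.imwrite('pics/w7b.png',cv2.resize(im['color'][60:300,120:440,::-1],(640,480),interpolation=cv2.INTER_CUBIC))
```

```text
[0.50493832 0.11060231 0.03304348] [-0.20256735  0.43578621 -2.93656726] [ 0.10058794 -0.00136814  0.02706679]
```

View pics/w7b.png

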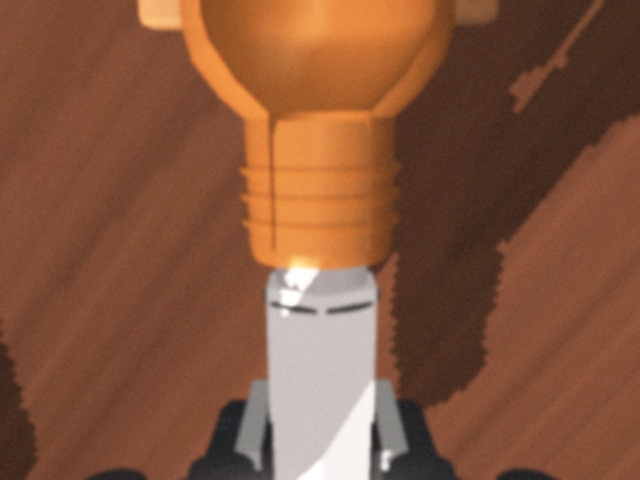

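The shoulder is a few mm short of the lip (lip at row 265, handle end at about row 275-285), with no load yet. I advance slowly.

Emit:
jog_arm:
  steps:
    - [1,[-0.06,0.08,0],[0,0,0]]
    - [1,[-0.06,0.08,0],[0,0,0]]
    - [1,[-0.06,0.08,0],[0,0,0]]
    - [1,[-0.03,0.04,0],[0,0,0]]
    - [1,[-0.03,0.04,0],[0,0,0]]
    - [1,[-0.03,0.04,0],[0,0,0]]
    - [1,[-0.03,0.04,0],[0,0,0]]
    - [1,[0,0,0],[0,0,0]]
    - [1,[0,0,0],[0,0,0]]
    - [1,[0,0,0],[0,0,0]]

```text
t: 10.45
tcp_pos: [0.502, 0.1146, 0.033]
orientation: [[-0.605, 0.796, 0.0], [0.796, 0.605, -0.0], [-0.0, 0.0, -1.0]]
wrist_force: [-0.8, 0.5, -2.4]
finger_gap: 0.0204
grip_force: 78.9
```

```bash
cat >> h.py <<'E'
def lip(tag):
    # vertical position (rows) of bottle neck template from w7, and lip transition
    a=load('w7')['color'][90:192,238:322];b=load(tag)['color'];
    r=cv2.matchTemplate(b[40:260,228:332],a,cv2.TM_CCOEFF_NORMED);_,q,_,l=cv2.minMaxLoc(r)
    print(tag,'template shift rows',l[1]+40-90,'cols',l[0]+228-238,'score',round(q,3))
E
python3 - <<'E'
from h import *
im=grab('wrist','w8');lip('w7');lip('w8')
c=im['color'];print(c[180:225,276].tolist())
s=arm.state();print(s['tcp_pos'],s['wrist_force'])
E
```

```text
w7 template shift rows 0 cols 0 score 1.0
w8 template shift rows 12 cols 0 score 0.914
[[231, 144, 71], [231, 145, 73], [230, 142, 70], [228, 140, 69], [225, 134, 64], [217, 129, 63], [217, 129, 61], [222, 128, 60], [229, 139, 67], [232, 143, 67], [234, 144, 69], [231, 143, 69], [230, 142, 68], [230, 143, 69], [230, 146, 72], [229, 140, 68], [230, 144, 72], [229, 140, 69], [231, 142, 71], [231, 146, 73], [231, 145, 72], [237, 154, 80], [241, 165, 87], [243, 171, 94], [245, 174, 97], [245, 176, 101], [242, 181, 120], [230, 184, 151], [212, 189, 176], [203, 193, 188], [201, 193, 189], [203, 193, 190], [200, 191, 187], [178, 172, 166], [139, 132, 130], [106, 102, 100], [122, 116, 114], [166, 156, 153], [193, 184, 181], [200, 191, 188], [200, 194, 193], [201, 194, 193], [201, 192, 191], [201, 191, 189], [204, 195, 195]]
[0.50196405 0.11458527 0.03304948] [ 0.36993188 -0.45178008 -1.52887226]
```

Emit:
jog_arm:
  steps:
    - [1,[-0.03,0.04,0],[0,0,0]]
    - [1,[-0.03,0.04,0],[0,0,0]]
    - [1,[-0.03,0.04,0],[0,0,0]]
    - [1,[-0.03,0.04,0],[0,0,0]]
    - [1,[0,0,0],[0,0,0]]
    - [1,[0,0,0],[0,0,0]]
    - [1,[0,0,0],[0,0,0]]
    - [1,[0,0,0],[0,0,0]]
    - [1,[0,0,0],[0,0,0]]
    - [1,[0,0,0],[0,0,0]]

```text
t: 11.5
tcp_pos: [0.5007, 0.1162, 0.033]
orientation: [[-0.605, 0.796, -0.0], [0.796, 0.605, 0.0], [0.0, -0.0, -1.0]]
wrist_force: [0.2, 0.1, -2.2]
finger_gap: 0.0202
grip_force: 78.9
```

Run:
```python
from h import *
im=grab('wrist','w9');lip('w9')
c=im['color'];print(c[190:215,276].tolist())
s=arm.state();print(s['tcp_pos'],s['wrist_force'])
```

```text
w9 template shift rows 14 cols 0 score 0.898
[[229, 138, 66], [230, 139, 64], [232, 141, 68], [231, 143, 68], [231, 145, 71], [230, 146, 72], [228, 139, 66], [231, 146, 74], [231, 145, 72], [230, 142, 70], [230, 142, 69], [231, 144, 71], [233, 149, 76], [236, 152, 80], [241, 163, 88], [242, 169, 90], [244, 175, 97], [245, 181, 109], [240, 184, 131], [230, 193, 165], [211, 194, 184], [202, 192, 188], [197, 188, 185], [177, 170, 166], [139, 131, 129]]
[0.50074543 0.11618818 0.03303209] [-0.63325515  0.22019704 -1.55946345]
```

Emit:
jog_arm:
  steps:
    - [1,[-0.03,0.04,0],[0,0,0]]
    - [1,[-0.03,0.04,0],[0,0,0]]
    - [1,[-0.03,0.04,0],[0,0,0]]
    - [1,[-0.03,0.04,0],[0,0,0]]
    - [1,[0,0,0],[0,0,0]]
    - [1,[0,0,0],[0,0,0]]
    - [1,[0,0,0],[0,0,0]]
    - [1,[0,0,0],[0,0,0]]
    - [1,[0,0,0],[0,0,0]]
    - [1,[0,0,0],[0,0,0]]

```text
t: 12.55
tcp_pos: [0.4995, 0.1178, 0.033]
orientation: [[-0.605, 0.796, -0.0], [0.796, 0.605, 0.0], [0.0, -0.0, -1.0]]
wrist_force: [1.2, 0.4, -2.0]
finger_gap: 0.0205
grip_force: 78.9
```

Run:
```python
from h import *
im=grab('wrist','w10');lip('w10')
c=im['color'];print(c[200:215,276].tolist())
s=arm.state();print(s['tcp_pos'],s['wrist_force'])
```

```text
w10 template shift rows 14 cols 0 score 0.899
[[230, 142, 71], [230, 142, 70], [233, 150, 76], [237, 157, 83], [241, 167, 91], [243, 170, 94], [244, 174, 97], [245, 181, 110], [241, 185, 133], [228, 188, 161], [208, 188, 178], [202, 193, 189], [198, 190, 186], [177, 170, 166], [141, 135, 133]]
[0.49947712 0.11781955 0.03297848] [-0.06372864 -0.62218515 -2.14387298]
```

The lip stays fixed in the wrist view while advancing, so the bottle now moves with the gauge and the shoulder is home. The 50 mm of travel matches 17+32 mm. I withdraw and lift.

Emit:
jog_arm:
  steps:
    - [1,[0.24,-0.32,0],[0,0,0]]
    - [1,[0.48,-0.64,0],[0,0,0]]
    - [1,[0.6,-0.8,0],[0,0,0]]
    - [1,[0.6,-0.8,0],[0,0,0]]
    - [1,[0.6,-0.8,0],[0,0,0]]
    - [1,[0.6,-0.8,0],[0,0,0]]
    - [1,[0.6,-0.8,0.5],[0,0,0]]
    - [1,[0.6,-0.8,2.5],[0,0,0]]
    - [1,[0,0,2.5],[0,0,0]]
    - [1,[0,0,2.5],[0,0,0]]

```text
t: 13.6
tcp_pos: [0.543, 0.0595, 0.1142]
orientation: [[-0.605, 0.796, -0.0], [0.796, 0.605, 0.0], [0.0, -0.0, -1.0]]
wrist_force: [-0.5, 0.3, -2.5]
finger_gap: 0.0203
grip_force: 78.8
```

Emit:
jog_arm:
  steps:
    - [1,[0,0,0],[0,0,-0.149]]
    - [1,[0,0,0],[0,0,-0.149]]
    - [1,[0,0,0],[0,0,-0.149]]
    - [1,[0,0,0],[0,0,-0.149]]
    - [1,[0,0,0],[0,0,-0.149]]
    - [1,[0,0,0],[0,0,-0.149]]
    - [1,[0,0,0],[0,0,-0.149]]
    - [1,[0,0,0],[0,0,-0.149]]
    - [1,[0,0,0],[0,0,-0.149]]
    - [1,[0,0,0],[0,0,-0.149]]

```text
t: 14.6
tcp_pos: [0.543, 0.0598, 0.1134]
orientation: [[0.749, 0.663, 0.0], [0.663, -0.749, -0.0], [0.0, 0.0, -1.0]]
wrist_force: [0.7, -1.1, -2.6]
finger_gap: 0.0204
grip_force: 78.9
```

Emit:
jog_arm:
  steps:
    - [1,[0,0,0],[0,0,-0.149]]
    - [1,[0,0,0],[0,0,-0.149]]
    - [1,[0,0,0],[0,0,-0.149]]
    - [1,[0,0,0],[0,0,-0.149]]
    - [1,[0,0,0],[0,0,-0.149]]
    - [1,[0,0,0],[0,0,-0.149]]
    - [1,[0,0,0],[0,0,-0.149]]
    - [1,[0,0,0],[0,0,-0.149]]
    - [1,[0,0,0],[0,0,-0.149]]
    - [1,[0,0,0],[0,0,-0.149]]

```text
t: 15.6
tcp_pos: [0.5429, 0.0598, 0.1134]
orientation: [[0.721, -0.693, 0.0], [-0.693, -0.721, 0.0], [0.0, -0.0, -1.0]]
wrist_force: [0.6, 0.3, -2.1]
finger_gap: 0.0206
grip_force: 78.9
```

Run:
```python
from h import *
s=arm.state();o=np.array(s['orientation']);print(s['joint_pos'],s['tcp_pos'],s['wrist_force'])
y=np.arctan2(o[1,0],o[0,0]);print('yaw',np.degrees(y),'need turn',np.radians(127.23-180)-y)
L=np.array([.49948,.11782]);x=np.array([-.605,.796]);r=np.array(s['tcp_pos'])[:2]-L
print('along',r@x,'lat',r-(r@x)*x)
```

```text
[-1.07136176e-01  4.88536414e-01  1.48943674e+00  2.70363971e-05
  1.16351310e+00  2.22910793e+00] [0.54294287 0.05979161 0.11336814] [ 0.57354199  0.31839754 -2.11465547]
yaw -43.85754111742789 need turn -0.155551751949498
along -0.07248563758204721 lat [-0.00039094 -0.00032983]
```

Emit:
jog_arm:
  steps:
    - [1,[0.04,0.03,0],[0,0,-0.1]]
    - [1,[0,0,0],[0,0,-0.0556]]
    - [1,[0,0,-2],[0,0,0]]
    - [1,[0,0,-2],[0,0,0]]
    - [1,[0,0,-2],[0,0,0]]
    - [1,[0,0,-1.5],[0,0,0]]
    - [1,[-0.6,0.8,-0.54],[0,0,0]]
    - [1,[-0.6,0.8,0],[0,0,0]]
    - [1,[-0.6,0.8,0],[0,0,0]]
    - [1,[-0.3,0.4,0],[0,0,0]]

```text
t: 16.6
tcp_pos: [0.5217, 0.0896, 0.0335]
orientation: [[0.611, -0.792, 0.001], [-0.792, -0.611, 0.0], [0.001, -0.001, -1.0]]
wrist_force: [0.1, 0.3, -1.6]
finger_gap: 0.0203
grip_force: 78.9
```

Run:
```python
from h import *
grab('top','top2');im=grab('scene','sc2')
s=arm.state();o=np.array(s['orientation']);print(s['tcp_pos'],s['wrist_force'],'yaw',np.degrees(np.arctan2(o[1,0],o[0,0])))
L=np.array([.49948,.11782]);x=np.array([-.605,.796]);r=np.array(s['tcp_pos'])[:2]-L
print('along',r@x,'lat',r-(r@x)*x)
p=proj(im,[.48,.145,.05]).astype(int);print(p)
a=cv2.resize(im['color'][p[1]-45:p[1]+45,p[0]-60:p[0]+60,::-1],(800,600),interpolation=cv2.INTER_CUBIC);cv2.imwrite('pics/sc2b.png',a)
```

```text
[0.52187406 0.08927625 0.033349  ] [-0.24015546 -0.40471377 -1.97422861] yaw -52.34406385886379
along -0.03626923346006674 lat [0.00045117 0.00032656]
[295 152]
```

View pics/sc2b.png

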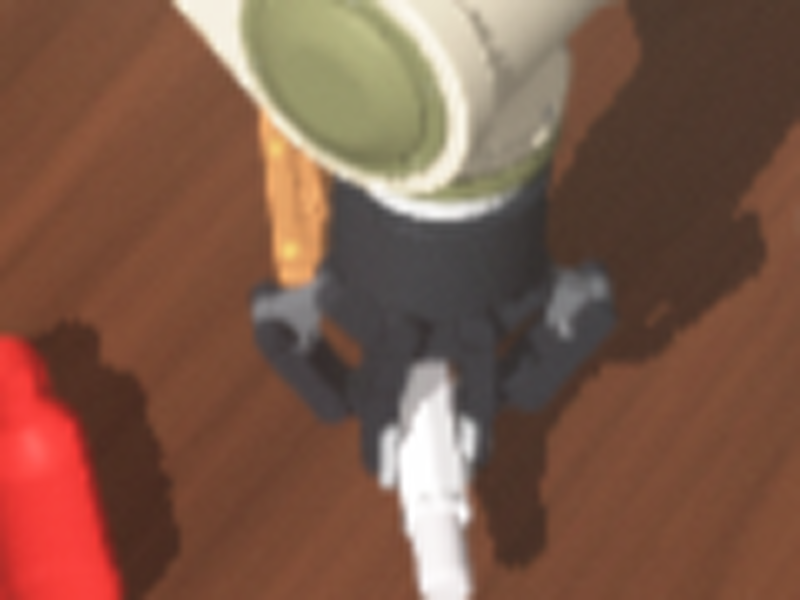

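The scene view is occluded by the gripper; only the gauge, with its go end now pointing away from the bottle, is visible at (435,450). I continue by the known insertion line and force.

Emit:
jog_arm:
  steps:
    - [1,[-0.02,-0.015,0],[0,0,0]]
    - [1,[-0.12,0.16,-0.03],[0,0,-0.006]]
    - [1,[-0.12,0.16,0],[0,0,0]]
    - [1,[-0.12,0.16,0],[0,0,0]]
    - [1,[-0.12,0.16,0],[0,0,0]]
    - [1,[-0.12,0.16,0],[0,0,0]]
    - [1,[-0.12,0.16,0],[0,0,0]]
    - [1,[0,0,0],[0,0,0]]
    - [1,[0,0,0],[0,0,0]]
    - [1,[0,0,0],[0,0,0]]

```text
t: 17.7
tcp_pos: [0.5148, 0.0979, 0.0323]
orientation: [[0.605, -0.796, 0.0], [-0.796, -0.605, -0.0], [0.0, -0.0, -1.0]]
wrist_force: [-0.2, 0.7, -1.9]
finger_gap: 0.0207
grip_force: 78.9
```

```bash
cat >> h.py <<'E'
def rep():
    s=arm.state();o=np.array(s['orientation']);L=np.array([.49948,.11782]);x=np.array([-.605,.796]);r=np.array(s['tcp_pos'])[:2]-L;n=np.array([.796,.605]);F=np.array(s['wrist_force'])
    print('t',round(s['t'],2),'along mm %.2f lat %.2f z %.2f yaw %.2f  Fpush %.2f Flat %.2f Fz %.2f'%(r@x*1e3,r@n*1e3,s['tcp_pos'][2]*1e3,np.degrees(np.arctan2(o[1,0],o[0,0])),-F[:2]@x,F[:2]@n,F[2]))
E
python3 -c "
from h import *;rep()"
```

```text
t 17.7 along mm -25.14 lat 0.13 z 32.35 yaw -52.76  Fpush -0.65 Flat 0.24 Fz -1.92
```

Emit:
jog_arm:
  steps:
    - [1,[-0.01,-0.01,0.06],[0,0,0]]
    - [1,[-0.09,0.12,0],[0,0,0]]
    - [1,[-0.09,0.12,0],[0,0,0]]
    - [1,[-0.09,0.12,0],[0,0,0]]
    - [1,[-0.09,0.12,0],[0,0,0]]
    - [1,[-0.09,0.12,0],[0,0,0]]
    - [1,[-0.06,0.08,0],[0,0,0]]
    - [1,[-0.06,0.08,0],[0,0,0]]
    - [1,[-0.06,0.08,0],[0,0,0]]
    - [1,[0,0,0],[0,0,0]]

```text
t: 18.7
tcp_pos: [0.5083, 0.1063, 0.0329]
orientation: [[0.605, -0.796, -0.0], [-0.796, -0.605, 0.0], [-0.0, 0.0, -1.0]]
wrist_force: [0.2, -1.1, -3.3]
finger_gap: 0.0206
grip_force: 78.9
```

```bash
python3 -c "
from h import *;rep()"
```

```text
t 18.7 along mm -14.46 lat 0.02 z 32.92 yaw -52.76  Fpush 0.98 Flat -0.49 Fz -3.27
```

Run:
```python
from h import *
im=load('top0');L=np.array([.49948,.11782]);x=np.array([-.605,.796])
for n,(u,v),z in [('lip',(750,62),.052),('base rim top mid',(567,190),.052),('strip front',(545,210),.082),('strip back',(530,222),.082)]:
    print(n,((ray(im,130+(u-400)/4,225+v/4,z)[:2]-L)@x*1e3).round(1))
a=cv2.imread('pics/top0.png');p0=proj(im,np.r_[L+x*.10,.06]);p1=proj(im,np.r_[L+x*.22,.06])
for k in range(26):
    q=p0+(p1-p0)*k/25; c=cv2.getRectSubPix(a,(3,3),tuple(map(float,q))).mean((0,1)).astype(int)[::-1]
    print(q.round(1),c,'z52 %.0f z77 %.0f z82 %.0f'%tuple((ray(im,*q,z)[:2]-L)@x*1e3 for z in(.052,.077,.082)))
```

```text
lip 37.3
base rim top mid 154.3
strip front 164.9
strip back 174.5
[192.2 256.8] [199 137  67] z52 101 z77 98 z82 98
[190.3 258.2] [199 137  67] z52 106 z77 103 z82 103
[188.4 259.5] [199 137  67] z52 110 z77 108 z82 107
[186.5 260.9] [199 137  68] z52 115 z77 113 z82 112
[184.6 262.2] [199 137  67] z52 120 z77 117 z82 117
[182.7 263.6] [199 137  67] z52 125 z77 122 z82 122
[180.8 265. ] [199 136  66] z52 130 z77 127 z82 126
[178.9 266.3] [199 137  68] z52 135 z77 132 z82 131
[177.  267.7] [199 137  68] z52 140 z77 136 z82 136
[175.1 269. ] [199 138  69] z52 145 z77 141 z82 140
[173.2 270.4] [199 136  66] z52 149 z77 146 z82 145
[171.3 271.8] [182 120  54] z52 154 z77 151 z82 150
[169.4 273.1] [171 114  56] z52 159 z77 155 z82 155
[167.5 274.5] [126  86  53] z52 164 z77 160 z82 159
[165.6 275.8] [56 47 39] z52 169 z77 165 z82 164
[163.7 277.2] [64 59 53] z52 174 z77 169 z82 169
[161.8 278.6] [196 147  98] z52 178 z77 174 z82 173
[160.  279.9] [164 121  79] z52 183 z77 179 z82 178
[158.1 281.3] [135 104  63] z52 188 z77 184 z82 183
[156.2 282.6] [151 126  71] z52 193 z77 188 z82 187
[154.3 284. ] [150 125  70] z52 198 z77 193 z82 192
[152.4 285.3] [141 112  66] z52 202 z77 198 z82 197
[150.5 286.7] [132  96  63] z52 207 z77 202 z82 201
[148.6 288.1] [131  93  62] z52 212 z77 207 z82 206
[146.7 289.4] [130  92  61] z52 217 z77 212 z82 211
[144.8 290.8] [128  91  60] z52 222 z77 216 z82 215
```

Emit:
jog_arm:
  steps:
    - [1,[-0.03,0.04,0],[0,0,0]]
    - [1,[-0.03,0.04,0],[0,0,0]]
    - [1,[-0.03,0.04,0],[0,0,0]]
    - [1,[0,0,0],[0,0,0]]
    - [1,[0,0,0],[0,0,0]]
    - [1,[0,0,0],[0,0,0]]
    - [1,[0,0,0],[0,0,0]]
    - [1,[0,0,0],[0,0,0]]
    - [1,[0,0,0],[0,0,0]]
    - [1,[0,0,0],[0,0,0]]

```text
t: 19.7
tcp_pos: [0.5074, 0.1074, 0.0329]
orientation: [[0.605, -0.796, -0.0], [-0.796, -0.605, 0.0], [-0.0, 0.0, -1.0]]
wrist_force: [0.5, -0.1, -1.9]
finger_gap: 0.0205
grip_force: 78.9
```

```bash
python3 -c "
from h import *;rep();grab('top','top3');rep()"
```

```text
t 19.7 along mm -13.05 lat 0.04 z 32.90 yaw -52.76  Fpush 0.33 Flat 0.35 Fz -1.86
t 19.75 along mm -13.07 lat 0.05 z 32.92 yaw -52.76  Fpush 0.24 Flat 0.21 Fz -3.03
```

Run:
```python
from h import *
L=np.array([.49948,.11782]);x=np.array([-.605,.796])
for t in('top0','top2','top3'):
    im=load(t);a=cv2.cvtColor(im['color'],cv2.COLOR_RGB2GRAY)
    for off in(-.006,.006):
        n=np.array([.796,.605])*off;print(t,off,[int(cv2.getRectSubPix(a,(3,3),tuple(map(float,proj(im,np.r_[L+n+x*s/1000,.077]))))[1,1]) for s in range(140,184,2)])
```

```text
top0 -0.006 [161, 159, 161, 160, 146, 132, 127, 130, 144, 91, 95, 95, 55, 25, 47, 49, 92, 177, 175, 154, 110, 106]
top0 0.006 [132, 133, 133, 135, 137, 132, 122, 118, 112, 85, 102, 96, 54, 30, 38, 51, 99, 166, 172, 153, 100, 95]
top2 -0.006 [162, 159, 161, 159, 162, 155, 142, 130, 129, 140, 117, 83, 52, 30, 24, 45, 96, 179, 175, 151, 111, 106]
top2 0.006 [136, 136, 137, 137, 134, 137, 135, 126, 122, 121, 109, 89, 58, 30, 32, 44, 100, 165, 173, 150, 102, 93]
top3 -0.006 [124, 121, 119, 120, 119, 121, 120, 121, 123, 124, 127, 129, 138, 112, 62, 49, 92, 178, 175, 152, 110, 104]
top3 0.006 [132, 133, 135, 135, 135, 134, 135, 134, 135, 138, 125, 120, 115, 96, 50, 43, 98, 166, 173, 153, 102, 94]
```

The top-camera profile shows the bottle base at 165.5 mm, moved about 8 mm since the start, with the stop face at about 171.5 mm. So no-go contact is made and about 6 mm remains to the stop.

Emit:
jog_arm:
  steps:
    - [1,[-0.03,0.04,0],[0,0,0]]
    - [1,[-0.03,0.04,0],[0,0,0]]
    - [1,[-0.03,0.04,0],[0,0,0]]
    - [1,[-0.03,0.04,0],[0,0,0]]
    - [1,[-0.03,0.04,0],[0,0,0]]
    - [1,[-0.03,0.04,0],[0,0,0]]
    - [1,[0,0,0],[0,0,0]]
    - [1,[0,0,0],[0,0,0]]
    - [1,[0,0,0],[0,0,0]]
    - [1,[0,0,0],[0,0,0]]

```text
t: 20.75
tcp_pos: [0.5063, 0.1092, 0.0331]
orientation: [[0.605, -0.796, 0.002], [-0.796, -0.605, -0.001], [0.002, -0.001, -1.0]]
wrist_force: [2.3, -6.3, -2.5]
finger_gap: 0.0204
grip_force: 78.9
```

```bash
cat >> h.py <<'E'
def base(t):
    L=np.array([.49948,.11782]);x=np.array([-.605,.796]);im=load(t);a=cv2.cvtColor(im['color'],cv2.COLOR_RGB2GRAY)
    for off in(-.006,.006):
        n=np.array([.796,.605])*off;print(t,off,[int(cv2.getRectSubPix(a,(3,3),tuple(map(float,proj(im,np.r_[L+n+x*s/1000,.077]))))[1,1]) for s in range(156,180,2)])
E
python3 -c "
from h import *;rep();grab('top','top4');rep();base('top3');base('top4')"
```

```text
t 20.75 along mm -11.02 lat 0.23 z 33.10 yaw -52.74  Fpush 6.39 Flat -1.97 Fz -2.54
t 20.8 along mm -11.05 lat 0.22 z 33.11 yaw -52.75  Fpush 5.69 Flat -0.45 Fz -2.82
top3 -0.006 [123, 124, 127, 129, 138, 112, 62, 49, 92, 178, 175, 152]
top3 0.006 [135, 138, 125, 120, 115, 96, 50, 43, 98, 166, 173, 153]
top4 -0.006 [119, 117, 124, 126, 129, 152, 106, 60, 91, 180, 175, 153]
top4 0.006 [135, 135, 134, 125, 118, 114, 93, 60, 101, 163, 172, 153]
```

The bottle is at the stop with about 6 N, after roughly 1 mm of compliance. I nudge slightly and hold for over a second.

Emit:
jog_arm:
  steps:
    - [1,[-0.012,0.016,0],[0,0,0]]
    - [1,[0,0,0],[0,0,0]]
    - [1,[0,0,0],[0,0,0]]
    - [1,[0,0,0],[0,0,0]]
    - [1,[0,0,0],[0,0,0]]
    - [1,[0,0,0],[0,0,0]]
    - [1,[0,0,0],[0,0,0]]
    - [1,[0,0,0],[0,0,0]]
    - [1,[0,0,0],[0,0,0]]
    - [1,[0,0,0],[0,0,0]]

```text
t: 21.8
tcp_pos: [0.5064, 0.1092, 0.0331]
orientation: [[0.605, -0.796, 0.002], [-0.796, -0.605, -0.001], [0.002, -0.001, -1.0]]
wrist_force: [2.9, -6.1, -2.2]
finger_gap: 0.0202
grip_force: 78.9
```

```bash
python3 -c "
from h import *;rep();grab('top','top5');rep()"
```

```text
t 21.8 along mm -11.01 lat 0.26 z 33.14 yaw -52.74  Fpush 6.61 Flat -1.43 Fz -2.17
t 21.85 along mm -11.03 lat 0.25 z 33.14 yaw -52.74  Fpush 6.70 Flat -1.68 Fz -3.01
```

The no-go held about 7 N squarely for over a second. I back off and lift.

Emit:
jog_arm:
  steps:
    - [1,[0.12,-0.16,0],[0,0,0]]
    - [1,[0.48,-0.64,0],[0,0,0]]
    - [1,[0.6,-0.8,0],[0,0,0]]
    - [1,[0.6,-0.8,0],[0,0,0]]
    - [1,[0.6,-0.8,0],[0,0,0]]
    - [1,[0.6,-0.8,1.5],[0,0,0]]
    - [1,[0.6,-0.8,2.5],[0,0,0]]
    - [1,[0,0,2.5],[0,0,0]]
    - [1,[0,0,2.5],[0,0,0]]
    - [1,[0,0,1],[0,0,0]]

```text
t: 22.85
tcp_pos: [0.5426, 0.0614, 0.135]
orientation: [[0.605, -0.796, 0.003], [-0.796, -0.605, -0.0], [0.002, -0.003, -1.0]]
wrist_force: [0.7, 0.2, -3.1]
finger_gap: 0.0205
grip_force: 79.0
```

Emit:
jog_arm:
  steps:
    - [1,[-0.36,-1.25,0],[0,0,0.1475]]
    - [1,[-0.36,-1.25,0],[0,0,0.1475]]
    - [1,[-0.36,-1.25,0],[0,0,0.1475]]
    - [1,[-0.36,-1.25,0],[0,0,0.1475]]
    - [1,[-0.36,-1.25,0],[0,0,0.1475]]
    - [1,[-0.36,-1.25,0],[0,0,0.1475]]
    - [1,[-0.36,-1.25,0],[0,0,0.1475]]
    - [1,[-0.36,-1.25,0],[0,0,0.1475]]
    - [1,[-0.36,-1.25,0],[0,0,0.1475]]
    - [1,[-0.36,-1.25,0],[0,0,0.1475]]

```text
t: 23.85
tcp_pos: [0.5051, -0.0637, 0.1322]
orientation: [[0.847, 0.531, -0.001], [0.531, -0.847, 0.0], [-0.001, -0.001, -1.0]]
wrist_force: [0.5, -0.7, -2.1]
finger_gap: 0.0205
grip_force: 78.9
```

Emit:
jog_arm:
  steps:
    - [1,[-0.36,-1.3,0],[0,0,0.1475]]
    - [1,[-0.36,-1.3,0],[0,0,0.1475]]
    - [1,[-0.36,-1.3,0],[0,0,0.1475]]
    - [1,[-0.36,-1.3,0],[0,0,0.1475]]
    - [1,[-0.36,-1.3,0],[0,0,0.1475]]
    - [1,[-0.36,-1.3,0],[0,0,0.1475]]
    - [1,[-0.36,-1.3,0],[0,0,0.1475]]
    - [1,[-0.36,-1.3,0],[0,0,0.1475]]
    - [1,[-0.36,-1.3,0],[0,0,0.1475]]
    - [1,[-0.36,-1.3,0],[0,0,0.1475]]

```text
t: 24.85
tcp_pos: [0.4691, -0.1937, 0.1322]
orientation: [[-0.448, 0.894, -0.001], [0.894, 0.448, 0.001], [0.001, -0.001, -1.0]]
wrist_force: [-0.1, 0.4, -3.0]
finger_gap: 0.0206
grip_force: 78.9
```

Run:
```python
from h import *
s=arm.state();o=np.array(s['orientation']);T=np.array(s['tcp_pos']);y=np.arctan2(o[1,0],o[0,0])
print(s['t'],T,'delta cm',(np.array([.4713,-.1978,.029])-T)*100,'turn',np.arctan2(.896,-.445)-y,s['grip_force'])
```

```text
24.85 [ 0.46908579 -0.19370418  0.13219018] delta cm [  0.22142127  -0.40958174 -10.31901766] turn -0.0033344932370655833 78.90914516989142
```

Emit:
jog_arm:
  steps:
    - [1,[0.2,-0.35,-1],[0,0,-0.003]]
    - [1,[0,0,-2],[0,0,0]]
    - [1,[0,0,-2],[0,0,0]]
    - [1,[0,0,-1],[0,0,0]]
    - [1,[0,0,0],[0,0,0]]
    - [1,[0,0,0],[0,0,0]]
    - [1,[0,0,0],[0,0,0]]
    - [1,[0,0,0],[0,0,0]]
    - [1,[0,0,0],[0,0,0]]
    - [1,[0,0,0],[0,0,0]]

```text
t: 25.85
tcp_pos: [0.4716, -0.1965, 0.0732]
orientation: [[-0.44, 0.898, 0.0], [0.898, 0.44, -0.0], [-0.001, 0.0, -1.0]]
wrist_force: [0.2, 0.6, -2.4]
finger_gap: 0.0204
grip_force: 78.9
```

Now I lower it the rest of the way, to 0.3 mm above the seat.

Emit:
jog_arm:
  steps:
    - [1,[-0.03,-0.13,-1],[0,0,0.005]]
    - [1,[0,0,-1],[0,0,0]]
    - [1,[0,0,-1],[0,0,0]]
    - [1,[0,0,-0.8],[0,0,0]]
    - [1,[0,0,-0.4],[0,0,0]]
    - [1,[0,0,-0.2],[0,0,0]]
    - [1,[0,0,0],[0,0,0]]
    - [1,[0,0,0],[0,0,0]]
    - [1,[0,0,0],[0,0,0]]
    - [1,[0,0,0],[0,0,0]]

```text
t: 26.85
tcp_pos: [0.4714, -0.1979, 0.029]
orientation: [[-0.444, 0.896, 0.0], [0.896, 0.444, -0.0], [-0.0, 0.0, -1.0]]
wrist_force: [0.2, -0.0, -0.6]
finger_gap: 0.0204
grip_force: 79.1
```

Emit:
jog_arm:
  steps:
    - [0.5,[0,0,0],[0,0,0]]
    - [0.3,[0,0,0],[0,0,0]]
    - [0,[0,0,0],[0,0,0]]
    - [0,[0,0,0],[0,0,0]]
    - [0,[0,0,0],[0,0,0]]
    - [0,[0,0,0],[0,0,0]]
    - [0,[0,0,1],[0,0,0]]
    - [0,[0,0,2],[0,0,0]]
    - [0,[0,0,3],[0,0,0]]
    - [0,[0,0,3],[0,0,0]]

```text
t: 27.85
tcp_pos: [0.471, -0.1977, 0.1205]
orientation: [[-0.444, 0.896, -0.0], [0.896, 0.444, 0.0], [0.0, -0.0, -1.0]]
wrist_force: [1.8, 0.4, 0.6]
finger_gap: 0.0855
grip_force: 0.0
```

Run:
```python
from h import *
im=grab('wrist','w20');im2=grab('top','top20')
s=arm.state();print(s['t'],s['tcp_pos'],s['finger_gap'],s['wrist_force'])
axis_gauge('w20',(180,60,400,350),.051,150)
o=np.zeros((420,800,3),np.uint8);o[:,:400]=cv2.resize(im['color'][:,:,::-1],(400,420));o[:,400:]=cv2.resize(im2['color'][120:330,100:420,::-1],(400,420));cv2.imwrite('pics/fin.png',o)
```

```text
27.95 [ 0.47270399 -0.19876935  0.12311921] 0.08517107206537057 [-0.46616197 -0.13673384 -0.10630891]
w20 n 5301 mu [ 0.46960786 -0.19228423] yaw -63.471909301976794 ends [ 0.44003538 -0.13304377] [ 0.502748   -0.25867155] len 0.14041086986792972 width 0.023829679756568953
```

View pics/fin.png

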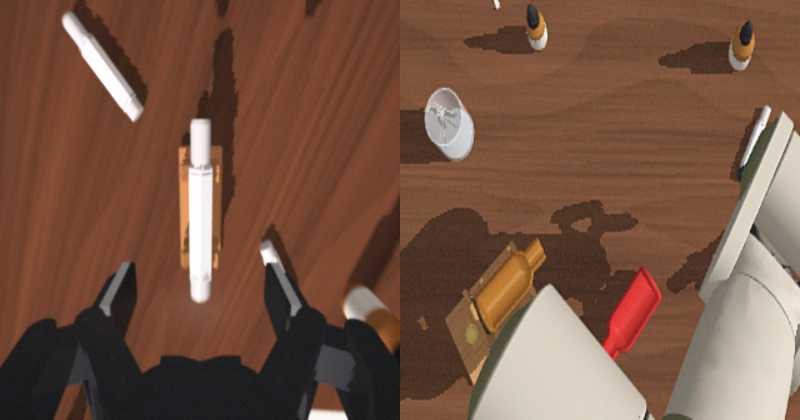

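The gauge lies in its rest (left view, axis column 201) with the gripper clear. The bottle is in its cradle at (505,290), and the bystanders stand as before. I hand in.

```bash
python3 -c "
from plant import arm;print(arm.hand_in())"
```

```text
the job is handed in; nothing more can be done
None
```

The gauge check is done and handed in (no verdict came back): the go end went fully home, the no-go end was refused at about 7 N for over a second, and the gauge is back in its rest with the bottle in its cradle, though I viewed 12 pictures, two over the limit of 10.

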